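Wax a port-flap hinge and hold it lined up for the pin

TASK

Wax the hinge of the sampler's loose port flap: pick the flap up by its square post, press the red end of its hinge knuckle squarely into the sprung wax block so that the block gives at least half its travel, then turn the flap round and press the blue end in the same way. Then bring the knuckle in between the two steel knuckles on the jamb block so that the three holes line up for a hinge pin, and finish while still holding it there in the gripper, not leaning on the jamb, so that a colleague can push the pin in. Leave the glassware, bottles, screwdriver and the hinge pin in its tray where they are.

Things in the scene. Friction and masses are not known exactly. Their poses are not given: they have to be found in the camera images.
- flap: loose flap, 0.16 kg, lying flat, right way up: grey plate x -44 to 34, 44 wide (y), 6 mm thick; upright navy post to grip it by, 20 x 20 mm (sides along x and y), top 63 above the underside; at the +x end a hinge knuckle (see flap_hole), joined by a neck 36 wide, 11 high (knuckle top at 26). Origin: on the underside below the post; x towards the knuckle, z up
- flap_hole (a point): centre of the flap's knuckle hole, mid-length (flap frame 55, 0, 13 mm); axes as the flap's. The knuckle is a tube along y, 50 long (y -25 to 25), outer diameter 26, hole 16 mm; its last 12 mm at the +y end are red, at the -y end blue
- flap_red (a point): centre of the red end face of the flap's knuckle (flap frame 55, 25, 13 mm)
- flap_blue (a point): centre of the blue end face of the flap's knuckle (flap frame 55, -25, 13 mm)
- jamb: fixed navy block 60 deep (x 0 to 60), 110 wide, 92 high, on a grey base plate x -20 to 80, 130 wide, 12 high; two steel knuckles on its front (see jamb_axis). Origin: at bench height below the middle of the front face; x into the block. For the fit the flap's x points along the jamb's x, flap level, its plate out in front of the jamb
- jamb_axis (a point): on the axis of the two steel knuckles, midway between them (jamb frame -16, 0, 75 mm), axes as the jamb's. They are tubes along y, outer diameter 26, hole 16 mm, at y -48 to -28 and 28 to 48: a gap of 56 mm between. The hinge pin is 8 mm thick
- wax_stand: fixed stand with the sprung wax block: grey base plate 100 (x -15 to 85) x 90 x 12 mm, an upright aluminium plate 44 wide and 110 high (x 5 to 19) and in front of it the wax block. Origin: at bench height; x points from the wax face into the stand, the way to press.
- wax (a joint): how far the wax block is pushed in along the stand's +x, 0 to 14 mm (in m); spring 500 N/m, no preload (3.5 N at 7 mm, 7 N fully in). It springs back.
- wax_face (a point): centre of the front face of the yellow wax block, a face 36 x 36 mm, 75 mm above the bench (stand frame -42, 0, 75 mm when not pressed)
- flask_a: conical glass flask, 76 mm across, 122 high; bystander
- flask_b: conical glass flask, same as flask_a; bystander
- beaker: glass beaker, 72 mm across, 90 high; bystander
- amber_bottle: brown bottle, 72 mm across, 150 high; bystander
- wash_bottle: white bottle with red cap, 64 mm across, 140 high; bystander
- hinge_pin: brass hinge pin, 8 mm thick, 120 long, lying in the white fixed tray (70 x 160 x 25 mm); bystander, stays in the tray
- screwdriver: screwdriver lying on the bench; bystander
Not all that is in view belongs to the job. Leave any turquoise look-alike of the flap alone. What is shaped like the wax_stand but turquoise is not meant.

How it is judged:
By the outcome, as a careful person would: the job done as asked, in the order asked, and still so for the second after the job is handed in, while the arm keeps its last pose, push and grip.
It also fails if it takes over 72 s, if anything falls off the work surface, if the arm or the gripper's body presses on something with over 40 N, if the wrist force passes 120 N, or if a joint passes its speed limit or range.

ROBOT

A 6-joint arm with a two-finger parallel gripper is mounted at the origin on the work surface. World frame = base frame: x ahead of the robot, y to its left, z up, the work surface at z = 0. Lengths are in m, angles in degrees, forces in N, time in s.
With the tool pointing down it reaches from about 0.4 to 0.825 m from the base axis. Payload 7 kg.
Tool frame: the origin (TCP) lies at the very end of the fingers, on their centre line; the grasp point (between the pads) lies 19 mm behind it; z points along the fingers, y is the line along which they close (so a half turn about z gives the same grasp; the last joint's range is limited). The gripper opens to 88 mm and grips with 3 to 60 N. Pads are 19 mm wide; open, the fingers measure 130 mm over their backs; the gripper's body (78 mm by 193 mm) begins 47 mm behind the grasp point.
Start: joints at [-58.321, 20.546, 0.682, 0, -70.136, -16.507], TCP at [0.177, -0.651, 0.227] pointing down, gripper open.
Joint ranges: [-176.03, 176.03], [-82.01, 121.73], [-58.28, 71.71], [-173.87, 95.51], [-174.79, -0.11], [-173.66, 173.66]. Speed limits (degrees/s): [136.94, 136.94, 172.46, 180, 180, 180].

INTERFACE

Orientations are given as [roll, pitch, yaw] about the fixed x, y, z axes, in that order (R = Rz(yaw) Ry(pitch) Rx(roll)).
In Python, from plant import ctrl gives the robot as it stands.
- The arm moves only by the tool carry_out, never from a script. Its argument "deltas" is a list that holds one entry, the list of rows, each a list of 5 numbers: the shift along the tool's x, y, z scaled (see below), then the turn about the tool's z scaled (see below), then the opening, from -1 (shut) to 1 (fully open). A call has 1 to 5 rows; each row is the pose to reach, as a shift and turn from the pose commanded when the call began, along the tool's axes at that moment, turning the shorter way round; what a row does not reach only later rows make up. The controller multiplies each number of a shift by 20 cm and each number of a turn by 2 pi rad. A row lasts 1/10 s, in which the tool goes at most 50 mm and 8.59 degrees, less where a joint would pass 70% of its speed; a pose out of reach is approached as far as the arm can. A call with a number of a shift or a turn outside -1 to 1 is refused whole. A call with a gripper value outside its range is refused whole. The fingers move at their own pace and stop on an object; the grip force is fixed at half the most. Time passes only in rows, so rows that repeat a pose let the fingers close. It gives the time, the measured TCP pose, the force, the opening and the grip force at its end, in the units of the state.
- ctrl.get_obs(): the state, without advancing time (a new reading comes with each control period).
- ctrl.snapshot(name): name is "scene" or "top"; returns a dict with "color" (384x512x3 uint8, red, green, blue), "camera_matrix" (3x3 intrinsics, pixels), "k1" (the pictures are not rectified: a ray, as slopes to the right and down, at radius r is drawn at 1 + k1 r^2 times it, then the intrinsics apply), "R" (3x3) and "t" (3): a world point X has camera coordinates R X + t. Camera axes: x right, y down, z forward; pixel columns grow to the right and rows downward; lengths in m; the calibration is good to about 2 mm. A picture is of the moment at which its call begins. There is no depth.
- ctrl.close_job(): hands the job in; it is judged then, once.
Trained networks look in a picture, given as the dict that the camera call returned (one of the last four; its "shot" number tells which), for a name from the list of things; names that differ only in an ending like _2 or _b are one class to them, and where a whole thing is asked for, a point or a joint stands for the part that bears it (a point fixed in the world has none). Each returns a list of dicts, best first, with "p" (0 to 1); they miss things now and then, are a little off and sometimes report something else, mostly with a low value. They report only what shows in the picture. A call takes as long as a camera call. They do not tell look-alikes from the thing itself.
- ctrl.search_frame(picture, name): "centre" ([column, row] in pixels, amid what is visible of it).
- ctrl.silhouettes(picture, name): "mask" (384x512 bool, what is visible of it) and "centre" ([column, row] in pixels, amid what is visible of it).
- ctrl.spot_point(picture, name): "centre" ([column, row] in pixels: a listed point, or the origin of a listed thing).
The state is a dict: "clock": time; "joint_pos": joint angles; "qvel": joint speeds; "tau": joint torques, N m; "tool_pos": TCP position; "orientation": TCP orientation; "force": force on the tool from outside, world axes, zero at the start; "moment": the same for the moment, N m; "opening": finger opening in m; "gripper_force": force on a finger pad.
Only numpy, scipy, OpenCV 4.12 (cv2) and the standard library are available. Lean on these libraries where they do the work, as an engineer would, in place of code of your own. Each camera call takes 0.05 s, during which the arm holds its last target. There are 200 camera calls.

## Working session

There is one attempt and no reset: what is moved stays moved. The work goes in short steps, Python scripts to look and compute and a tool call to move; the robot and the scene stay as the last step left them, time stands still between calls to the robot, and variables do not carry over. Pictures are saved under pics/ and viewed, at most 10 in all, crops included, and the job is handed in when it is done.

Besides the shell and the picture viewer there is one more tool, called after "Emit:" as name(argument=value, ...), one argument or row to a line, values as JSON. carry_out: Moves the arm, as the interface text tells. Its arguments: {"type":"object","properties":{"deltas":{"type":"array"}},"required":["deltas"]}

```bash
mkdir -p pics
cat > h.py <<'E'
import numpy as np, cv2
from plant import ctrl
def ray(s,px):
    K=np.array(s["camera_matrix"]);k1=s["k1"];R=np.array(s["R"]);t=np.array(s["t"])
    d=np.array([(px[0]-K[0,2])/K[0,0],(px[1]-K[1,2])/K[1,1]]);u=d.copy()
    for _ in range(20): u=d/(1+k1*(u@u))
    return -R.T@t, R.T@np.array([u[0],u[1],1.])
def at(s,px,z):
    o,d=ray(s,px); return o+d*(z-o[2])/d[2]
def proj(s,X):
    K=np.array(s["camera_matrix"]);c=np.array(s["R"])@np.array(X)+np.array(s["t"]);u=c[:2]/c[2];u=u*(1+s["k1"]*(u@u))
    return u*[K[0,0],K[1,1]]+K[:2,2]
def save(s,n): cv2.imwrite(f"pics/{n}.png",np.array(s["color"])[:,:,::-1])
E
python3 - <<'E'
from h import *
np.set_printoptions(precision=4,suppress=True)
Z=dict(flap=0,flap_hole=.013,flap_red=.013,flap_blue=.013,jamb=0,jamb_axis=.075,wax_stand=0,wax_face=.075,hinge_pin=.01,flask_a=0,beaker=0,amber_bottle=0,wash_bottle=0,screwdriver=.01)
for n in("scene","top"):
    s=ctrl.snapshot(n);save(s,n+"0");print(n,"cam",ray(s,(256,192))[0])
    for k,z in Z.items():
        for d in ctrl.spot_point(s,k)[:3]:
            if d["p"]>.2: print(k,round(d["p"],2),np.round(d["centre"],1),at(s,d["centre"],z)[:2])
a=cv2.imread("pics/scene0.png");
E
```

```text
scene cam [1.2799 0.7204 0.9753]
flap 0.86 [284.6 226.9] [0.4676 0.0785]
flap 0.48 [273.6 203. ] [ 0.3946 -0.0434]
flap_hole 0.69 [275.2 231.1] [0.5188 0.0774]
flap_hole 0.52 [275.6 189.3] [ 0.3359 -0.0865]
flap_red 0.63 [269.9 192.1] [ 0.366  -0.0904]
flap_red 0.59 [282.  236.5] [0.5221 0.1131]
flap_blue 0.82 [283.1 195.5] [ 0.3447 -0.0378]
flap_blue 0.68 [202.9 154.6] [ 0.3795 -0.5015]
flap_blue 0.54 [268.7 227.2] [0.5204 0.0469]
jamb 0.68 [266.3 256. ] [0.6198 0.1291]
jamb 0.26 [343.5 297.8] [0.5794 0.419 ]
jamb_axis 0.81 [268.7 238.5] [0.6088 0.1271]
wax_stand 0.95 [212.7 218.9] [ 0.6261 -0.1432]
wax_stand 0.62 [246.5 158.8] [ 0.2478 -0.3471]
wax_face 0.7 [274.2 234.6] [0.5825 0.1277]
wax_face 0.66 [176.6 181.6] [ 0.6354 -0.3439]
wax_face 0.58 [216.5 199. ] [ 0.5951 -0.1504]
hinge_pin 0.4 [215.6 171.4] [ 0.4236 -0.3603]
flask_a 0.76 [342.  300.8] [0.5919 0.4221]
flask_a 0.66 [365.8 291.7] [0.5111 0.4571]
beaker 0.77 [362.7 264.2] [0.4201 0.3873]
amber_bottle 0.86 [172.  191.1] [ 0.6346 -0.3925]
wash_bottle 0.4 [280.2 232.5] [0.5011 0.0866]
screwdriver 0.45 [202.4 155. ] [ 0.3805 
[... 418 characters left out ...]
 [ 0.3322 -0.0401]
flap_blue 0.53 [231.9 176.9] [0.515  0.0589]
jamb 0.79 [217.7 145.8] [0.6329 0.1121]
jamb_axis 0.56 [210.3 148. ] [0.6117 0.1291]
wax_stand 0.84 [339.9 251.1] [ 0.2397 -0.333 ]
wax_stand 0.64 [284.7 142.4] [ 0.6429 -0.137 ]
wax_face 0.71 [348.1 263. ] [ 0.2068 -0.3448]
wax_face 0.44 [288.4 151. ] [ 0.5981 -0.1447]
hinge_pin 0.62 [349.1 202.6] [ 0.4163 -0.3687]
flask_a 0.82 [130.  178.1] [0.5161 0.4378]
flask_a 0.6 [135.2 160.9] [0.58   0.4192]
beaker 0.95 [146.1 205.3] [0.4148 0.3769]
beaker 0.73 [287.4 147.9] [ 0.6221 -0.1467]
amber_bottle 0.89 [357.4 143.4] [ 0.6365 -0.4079]
wash_bottle 0.56 [365.6 159. ] [ 0.5777 -0.4368]
screwdriver 0.53 [389.7 224. ] [ 0.3365 -0.5156]
```

View pics/scene0.png

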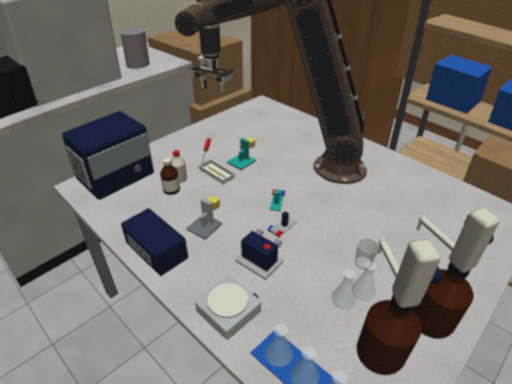

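View pics/top0.png

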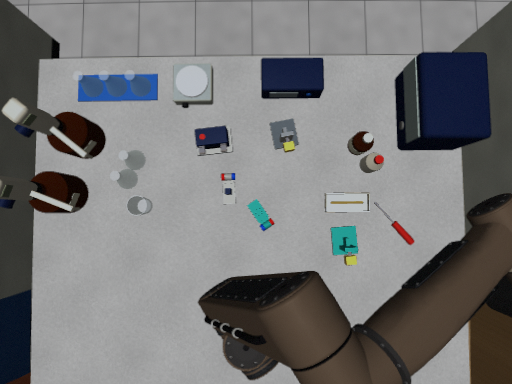

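The pictures show the grey flap near top px (229,187) with red on the left, the navy jamb at (213,139), and the grey wax stand at (285,135) with its yellow block at (289,147). The turquoise look-alikes are at (260,215) and (344,242). Next I fit model silhouettes.

```bash
cat > fit.py <<'E'
from h import *
from scipy.optimize import minimize
def box(x0,x1,y0,y1,z0,z1): return np.array([[x,y,z] for x in(x0,x1) for y in(y0,y1) for z in(z0,z1)])/1000
def cyl(x,z,y0,y1,r=13): return np.array([[x+r*np.cos(a),y,z+r*np.sin(a)] for a in np.linspace(0,6.28,24) for y in(y0,y1)])/1000
M=dict(flap=[box(-44,34,-22,22,0,6),box(-10,10,-10,10,0,63),box(30,55,-18,18,0,11),cyl(55,13,-25,25)],
 jamb=[box(-20,80,-65,65,0,12),box(0,60,-55,55,0,92),cyl(-16,75,-48,-28),cyl(-16,75,28,48),box(-16,0,-48,-28,62,88),box(-16,0,28,48,62,88)],
 wax_stand=[box(-15,85,-45,45,0,12),box(5,19,-22,22,0,110),box(-42,-22,-18,18,57,93)])
def pose(p,P,z0=0): 
    c,s=np.cos(p[2]),np.sin(p[2]); return P@np.array([[c,-s,0],[s,c,0],[0,0,1]]).T+[p[0],p[1],z0]
def render(s,parts,p,U=4,z0=0):
    m=np.zeros((384*U,512*U),np.uint8)
    for P in parts:
        q=np.array([proj(s,X) for X in pose(p,P,z0)]); q=((q+.5)*U-.5)
        cv2.fillConvexPoly(m,cv2.convexHull((q*16).round().astype(np.int32)),255,shift=4)
    return cv2.resize(m,(512,384),interpolation=cv2.INTER_AREA)/255.
def fit(views,parts,p0,z0=0):
    def L(p):
        l=0
        for s,m in views:
            r=render(s,parts,p,z0=z0); l+=np.abs(r-m).sum()/m.sum()
        return l
    best=None
    for a in(-.2,0,.2):
        x=np.array(p0,float)+[0,0,a]
        o=minimize(L,x,method="Nelder-Mead",options=dict(initial_simplex=[x,x+[.008,0,0],x+[0,.008,0],x+[0,0,.15]],xatol=2e-4,fatol=1e-4,maxiter=150))
        if best is None or o.fun<best.fun: best=o
    return best
def mask(s,name,near):
    return min((d for d in ctrl.silhouettes(s,name) if d["p"]>.15),key=lambda d:np.linalg.norm(np.array(d["centre"])-near),default=None)
E
python3 - <<'E'
from fit import *
S={n:ctrl.snapshot(n) for n in("scene","top")}
out={n:np.array(s["color"])[:,:,::-1].copy() for n,s in S.items()}
for k,p0,zc in(("flap",(.458,.07,0),.01),("jamb",(.63,.115,0),.05),("wax_stand",(.635,-.14,.1),.05)):
    V=[]
    for n,s in S.items():
        d=mask(s,k,proj(s,[p0[0],p0[1],zc]))
        if d is None: print(k,n,"none");continue
        print(k,n,round(d["p"],2),np.round(d["centre"]),d["mask"].sum()); V.append((s,d["mask"].astype(float)))
        c,_=cv2.findContours(d["mask"].astype(np.uint8),0,2);cv2.drawContours(out[n],c,-1,(0,255,255),1) if 0 else None
    for vs in([V[0]],[V[-1]],V):
        o=fit(vs,M[k],p0); print(k,np.round(o.x[:2],4),round(np.degrees(o.x[2]),1),round(o.fun,3))
    for n,s in S.items():
        out[n]=out[n]
        globals().setdefault("big",{}).setdefault(n,cv2.resize(np.array(s["color"])[:,:,::-1],None,fx=5,fy=5,interpolation=cv2.INTER_CUBIC))
        for P in M[k]:
            q=np.array([proj(s,X) for X in pose(o.x,P)]);q=(q+.5)*5
            cv2.polylines(big[n],[cv2.convexHull(q.round().astype(np.int32))],True,(0,255,0),1)
A=big["scene"][860:1360,880:1520];B=big["top"][560:1060,930:1570]
cv2.imwrite("pics/fit.png",cv2.resize(np.vstack([A,B]),None,fx=.6,fy=.6,interpolation=cv2.INTER_AREA))
E
```

```text
flap scene 0.78 [284. 224.] 352
flap top 0.73 [226. 186.] 417
flap [0.4641 0.0723] 0.6 0.071
flap [0.4619 0.0717] 3.1 0.095
flap [0.4634 0.0717] 2.0 0.174
jamb scene 0.72 [258. 255.] 1459
jamb top 0.73 [218. 141.] 941
jamb [0.6264 0.1238] 6.2 0.067
jamb [0.6235 0.1237] 5.9 0.066
jamb [0.6243 0.124 ] 5.9 0.143
wax_stand scene 0.62 [207. 221.] 734
wax_stand top 0.56 [343. 244.] 813
wax_stand [ 0.6433 -0.1424] 14.6 0.162
wax_stand [ 0.708  -0.1526] -35.2 1.882
wax_stand [ 0.6429 -0.1418] 13.2 2.075
```

View pics/fit.png

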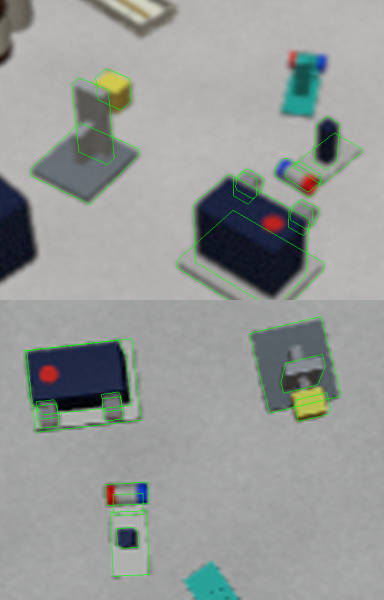

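Run:
```python
from fit import *
S={n:ctrl.snapshot(n) for n in("scene","top")}
p0=np.array([.643,-.142,.24]);V=[]
for n,s in S.items():
    im=cv2.cvtColor(np.array(s["color"]),cv2.COLOR_RGB2LAB).astype(float)
    r=cv2.dilate((render(s,M["wax_stand"],p0)>0).astype(np.uint8),np.ones((9,9)))
    bg=np.median(im[(r==0)&(cv2.dilate(r,np.ones((21,21)))>0)],axis=0)
    m=((np.linalg.norm(im-bg,axis=2)>18)&(r>0)).astype(float);V.append((s,m))
for Wd in(15,20,26):
    M["wax_stand"][2]=box(-42,-42+Wd,-18,18,57,93)
    for vs in([V[0]],[V[1]],V):
        o=fit(vs,M["wax_stand"],p0);print(Wd,np.round(o.x[:2],4),round(np.degrees(o.x[2]),1),round(o.fun,3))
for n,s in S.items():  # yellow centroid vs model top face
    hsv=cv2.cvtColor(np.array(s["color"]),cv2.COLOR_RGB2HSV);y=(cv2.inRange(hsv,(20,90,60),(35,255,255))>0)&(V[0][1] if n=="scene" else V[1][1]).astype(bool)
    yy,xx=np.nonzero(y);print(n,"yellow",xx.mean(),yy.mean(),len(xx))
    for Wd in (15,20,26):
        r=render(s,[box(-42,-42+Wd,-18,18,57,93)],o.x);print(Wd,(r*np.arange(512)).sum()/r.sum(),(r.T*np.arange(384)).sum()/r.sum(),r.sum())
ob=ctrl.get_obs();print({k:np.round(v,3) for k,v in ob.items()})
```

```text
15 [ 0.6441 -0.1375] 11.2 0.068
15 [ 0.6412 -0.1391] 11.4 0.045
15 [ 0.6422 -0.1388] 11.4 0.134
20 [ 0.6442 -0.1374] 11.0 0.06
20 [ 0.6412 -0.1393] 11.3 0.045
20 [ 0.6418 -0.1385] 11.0 0.126
26 [ 0.6441 -0.1376] 11.2 0.053
26 [ 0.6412 -0.1392] 11.3 0.045
26 [ 0.642  -0.1384] 11.1 0.119
scene yellow 213.97802197802199 201.62637362637363 91
15 214.78375468686195 201.22600883543083 105.63529411764705
20 214.3467425557914 201.58714386777285 121.95294117647057
26 213.83972610365754 202.03562879251797 140.8862745098039
top yellow 288.49038461538464 145.85576923076923 104
15 288.4700022899015 148.1168422257843 68.50196078431372
20 288.34362952083717 147.39650266201582 85.44313725490196
26 288.15253984249614 146.56992498040535 105.07058823529411
{'clock': np.float64(2.0), 'joint_pos': array([-58.32 ,  20.545,   0.682,   0.   , -70.135, -16.506]), 'qvel': array([ 0.021,  0.01 , -0.03 , -0.014, -0.119, -0.018]), 'tau': array([ 0.0000e+00, -5.8237e+01,  2.9328e+01,  7.0020e+00,  1.2000e-02,
       -0.0000e+00]), 'tool_pos': array([ 0.177, -0.651,  0.227]), 'orientation': array([-179.998,    0.   , -164.826]), 'force': array([0.622, 0.156, 1.271]), 'moment': array([ 0.023, -0.005, -0.04 ]), 'gripper_force': np.float64(0.0), 'opening': np.float64(0.088)}
```

```bash
cat > plan.py <<'E'
import sys
from h import *
def call(cur,tgt):
    """cur,tgt=(x,y,z,yaw): tool-axis shift/turn in move units"""
    a=np.radians(cur[3]);d=np.array(tgt[:3])-cur[:3]
    w=(tgt[3]-cur[3]+180)%360-180
    return np.round([(d[0]*np.cos(a)+d[1]*np.sin(a))/.2,(d[0]*np.sin(a)-d[1]*np.cos(a))/.2,-d[2]/.2,-w/360],4)
def cur():
    o=ctrl.get_obs();return np.array([*o["tool_pos"],o["orientation"][2]])
def chain(wps,c=None):
    c=cur() if c is None else np.array(c,float)
    for t in wps:
        t=np.array(t,float);w=(t[3]-c[3]+180)%360-180;dp=t[:3]-c[:3]
        n=int(np.ceil(max(np.linalg.norm(dp)/.19,abs(w)/36,1e-9)));c0=c.copy()
        for i in range(1,n+1):
            nx=c0+np.r_[dp,w]*i/n;print(np.round(nx,3),call(c,nx).tolist(),"rows>=",int(np.ceil(max(np.linalg.norm(dp)/n/.045,abs(w)/n/8,1))));c=nx
E
python3 -c "
from plan import *
chain([(.40,-.30,.227,-125),(.4634,.0717,.227,-88),(.4634,.0717,.12,-88),(.4634,.0717,.032,-88)])"
```

```text
[   0.251   -0.534    0.227 -151.551] [-0.5126, 0.4679, -0.0007, -0.0369] rows>= 4
[   0.326   -0.417    0.227 -138.275] [-0.6064, 0.3377, -0.0007, -0.0369] rows>= 4
[   0.4     -0.3      0.227 -125.   ] [-0.6677, 0.1894, -0.0007, -0.0369] rows>= 4
[   0.432   -0.114    0.227 -106.5  ] [-0.8521, 0.4032, -0.0, -0.0514] rows>= 5
[ 4.63e-01  7.20e-02  2.27e-01 -8.80e+01] [-0.936, 0.1119, -0.0, -0.0514] rows>= 5
[ 4.63e-01  7.20e-02  1.20e-01 -8.80e+01] [-0.0, -0.0, 0.535, -0.0] rows>= 3
[ 4.63e-01  7.20e-02  3.20e-02 -8.80e+01] [0.0, -0.0, 0.44, -0.0] rows>= 2
```

Emit:
carry_out(
  deltas=[
    [[-0.513, 0.468, 0, -0.037, 1], [-0.513, 0.468, 0, -0.037, 1], [-0.513, 0.468, 0, -0.037, 1], [-0.513, 0.468, 0, -0.037, 1]],
  ],
)

```text
clock: 2.4
tool_pos: [0.2531, -0.5313, 0.2274]
orientation: [-179.9, 0.1, -151.3]
force: [0.0, -0.5, 0.1]
opening: 0.0878
gripper_force: 0.0
```

Emit:
carry_out(
  deltas=[
    [[-0.606, 0.338, 0, -0.037, 1], [-0.606, 0.338, 0, -0.037, 1], [-0.606, 0.338, 0, -0.037, 1], [-0.606, 0.338, 0, -0.037, 1]],
  ],
)

```text
clock: 2.8
tool_pos: [0.3273, -0.4146, 0.2272]
orientation: [-179.9, 0.0, -138.0]
force: [0.3, -0.3, 0.7]
opening: 0.0878
gripper_force: 0.0
```

Emit:
carry_out(
  deltas=[
    [[-0.668, 0.189, 0, -0.037, 1], [-0.668, 0.189, 0, -0.037, 1], [-0.668, 0.189, 0, -0.037, 1], [-0.668, 0.189, 0, -0.037, 1]],
  ],
)

```text
clock: 3.2
tool_pos: [0.4018, -0.2977, 0.227]
orientation: [-179.9, 0.0, -124.7]
force: [-0.3, -0.3, 0.4]
opening: 0.0882
gripper_force: 0.0
```

Emit:
carry_out(
  deltas=[
    [[-0.852, 0.403, 0, -0.051, 1], [-0.852, 0.403, 0, -0.051, 1], [-0.852, 0.403, 0, -0.051, 1], [-0.852, 0.403, 0, -0.051, 1], [-0.852, 0.403, 0, -0.051, 1]],
  ],
)

```text
clock: 3.7
tool_pos: [0.4321, -0.1115, 0.227]
orientation: [-179.9, 0.0, -106.3]
force: [-0.1, -0.2, -0.9]
opening: 0.0876
gripper_force: 0.0
```

Emit:
carry_out(
  deltas=[
    [[-0.936, 0.112, 0, -0.051, 1], [-0.936, 0.112, 0, -0.051, 1], [-0.936, 0.112, 0, -0.051, 1], [-0.936, 0.112, 0, -0.051, 1], [-0.936, 0.112, 0, -0.051, 1]],
  ],
)

```text
clock: 4.2
tool_pos: [0.4643, 0.0744, 0.2266]
orientation: [-180.0, -0.0, -88.0]
force: [-1.4, -0.6, 0.6]
opening: 0.0876
gripper_force: 0.0
```

```bash
python3 -c "
from plan import *
print(np.round(cur(),4),ctrl.get_obs()['joint_pos'],ctrl.get_obs()['clock'])
chain([(.4634,.0717,.12,-88),(.4634,.0717,.032,-88)])"
```

```text
[ 4.64300e-01  7.44000e-02  2.26600e-01 -8.80056e+01] [ 3.31914238e+01  8.42174027e-01 -2.41391212e+01  1.79066155e-02
 -6.49938003e+01 -3.12045993e+01] 4.2
[ 4.63e-01  7.20e-02  1.20e-01 -8.80e+01] [0.0133, 0.0049, 0.5328, -0.0] rows>= 3
[ 4.63e-01  7.20e-02  3.20e-02 -8.80e+01] [0.0, -0.0, 0.44, -0.0] rows>= 2
```

Emit:
carry_out(
  deltas=[
    [[0, 0, 0.533, 0, 1], [0, 0, 0.533, 0, 1], [0, 0, 0.533, 0, 1], [0, 0, 0.533, 0, 1]],
  ],
)

```text
clock: 4.6
tool_pos: [0.4627, 0.0704, 0.1197]
orientation: [179.8, -0.1, -88.2]
force: [0.7, -0.4, 0.1]
opening: 0.0877
gripper_force: 0.0
```

Run:
```python
from fit import *
from plan import *
V=[]
for n in("scene","top"):
    s=ctrl.snapshot(n);save(s,n+"1")
    d=mask(s,"flap",proj(s,[.47,.072,.01]))
    print(n,d and (round(d["p"],2),d["mask"].sum()))
a=cv2.imread("pics/scene1.png")[160:290,180:340];b=cv2.imread("pics/top1.png")[110:240,160:320]
cv2.imwrite("pics/c1.png",cv2.resize(np.hstack([a,b]),None,fx=2.5,fy=2.5,interpolation=cv2.INTER_CUBIC))
print(np.round(cur(),4))
chain([(.4634,.0717,.032,-88)])
```

```text
scene (0.9, np.int64(333))
top (0.42, np.int64(9))
[ 4.64500e-01  7.23000e-02  1.22200e-01 -8.81566e+01]
[ 4.63e-01  7.20e-02  3.20e-02 -8.80e+01] [0.0028, 0.0054, 0.4512, -0.0004] rows>= 3
```

View pics/c1.png

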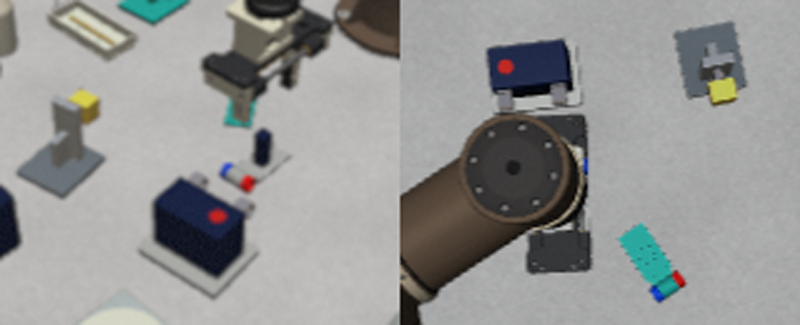

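The picture shows the gripper straight above the navy post, fingers along the flap's x, and nothing in the way. I descend and grip.

Emit:
carry_out(
  deltas=[
    [[0, 0, 0.22, 0, 1], [0, 0, 0.44, 0, 1], [0, 0, 0.44, 0, 1], [0, 0, 0.44, 0, 1]],
  ],
)

```text
clock: 5.2
tool_pos: [0.4635, 0.0721, 0.0333]
orientation: [-180.0, -0.0, -88.1]
force: [0.7, 0.1, 0.1]
opening: 0.0876
gripper_force: 0.0
```

Emit:
carry_out(
  deltas=[
    [[0, 0, 0, 0, -1], [0, 0, 0, 0, -1], [0, 0, 0, 0, -1], [0, 0, 0, 0, -1], [0, 0, 0, 0, -1]],
  ],
)

```text
clock: 5.7
tool_pos: [0.463, 0.0721, 0.0325]
orientation: [-180.0, 0.0, -88.1]
force: [-0.3, -0.1, 0.0]
opening: 0.0534
gripper_force: 0.0
```

Emit:
carry_out(
  deltas=[
    [[0, 0, 0, 0, -1], [0, 0, 0, 0, -1], [0, 0, 0, 0, -1]],
  ],
)

```text
clock: 6.0
tool_pos: [0.4628, 0.0719, 0.0319]
orientation: [180.0, -0.0, -88.1]
force: [-1.5, -0.2, 0.0]
opening: 0.0288
gripper_force: 0.0
```

```bash
python3 -c "
from plan import *
o=ctrl.get_obs();print(np.round(cur(),4),o['opening'],o['gripper_force'],o['force'])"
```

```text
[ 4.62800e-01  7.19000e-02  3.19000e-02 -8.81481e+01] 0.028849970119824823 0.0 [-1.48588763 -0.2353043   0.00342311]
```

Emit:
carry_out(
  deltas=[
    [[0, 0, 0, 0, -1], [0, 0, 0, 0, -1], [0, 0, 0, 0, -1], [0, 0, 0, 0, -1]],
  ],
)

```text
clock: 6.4
tool_pos: [0.4628, 0.072, 0.0319]
orientation: [180.0, 0.0, -88.1]
force: [0.1, 0.2, -1.5]
opening: 0.0199
gripper_force: 30.0
```

Emit:
carry_out(
  deltas=[
    [[0, 0, -0.2, 0, -1], [0, 0, -0.4, 0, -1], [0, 0, -0.6, 0, -1], [0, 0, -0.84, 0, -1], [0, 0, -0.84, 0, -1]],
  ],
)

```text
clock: 6.9
tool_pos: [0.466, 0.0732, 0.2063]
orientation: [-179.4, 0.2, -88.1]
force: [1.4, 1.1, -2.2]
opening: 0.0201
gripper_force: 30.0
```

```bash
cat > hand.py <<'E'
from fit import *
from plan import *
import time
def inhand(dz=.032,names=("scene",),png=None):
    c=np.mean([cur() for _ in range(3)],axis=0)
    p0=[c[0],c[1],np.radians(c[3]+90)];z0=c[2]-dz
    for n in names:
        s=ctrl.snapshot(n);d=mask(s,"flap",proj(s,[c[0],c[1],z0+.01]))
        if d is None: print(n,"none");continue
        # refine with plate+knuckle+neck only where visible: use mask; ignore post/fingers
        m=d["mask"].astype(float)
        def f(zz): return fit([(s,m)],M["flap"],p0,zz)
        o=f(z0);dx=o.x[:2]-c[:2];a=p0[2]
        print(n,round(d["p"],2),int(m.sum()),"dyaw",round(np.degrees(o.x[2]-a),1),"dx_flap",round(1e3*(dx[0]*np.cos(a)+dx[1]*np.sin(a)),1),"dy_flap",round(1e3*(-dx[0]*np.sin(a)+dx[1]*np.cos(a)),1),round(o.fun,3))
        if png:
            big=cv2.resize(np.array(s["color"])[:,:,::-1],None,fx=5,fy=5,interpolation=cv2.INTER_CUBIC)
            for P in M["flap"]:
                q=np.array([proj(s,X) for X in pose(p0,P,z0)]);cv2.polylines(big,[cv2.convexHull(((q+.5)*5).round().astype(np.int32))],True,(0,255,0),1)
            u=(proj(s,[c[0],c[1],z0])*5).astype(int);cv2.imwrite(f"pics/{png}_{n}.png",big[max(0,u[1]-250):u[1]+250,max(0,u[0]-300):u[0]+300])
E
python3 - <<'E'
from hand import *
o=ctrl.get_obs();print(np.round(cur(),4),o['opening'],o['gripper_force'],o['force'])
inhand(png="h1")
E
```

```text
[ 4.66000e-01  7.32000e-02  2.06300e-01 -8.80842e+01] 0.02008881371986958 29.991289973258972 [ 1.43906139  1.09075056 -2.18269452]
scene 0.85 261 dyaw 3.8 dx_flap 0.2 dy_flap -0.8 0.505
```

View pics/h1_scene.png

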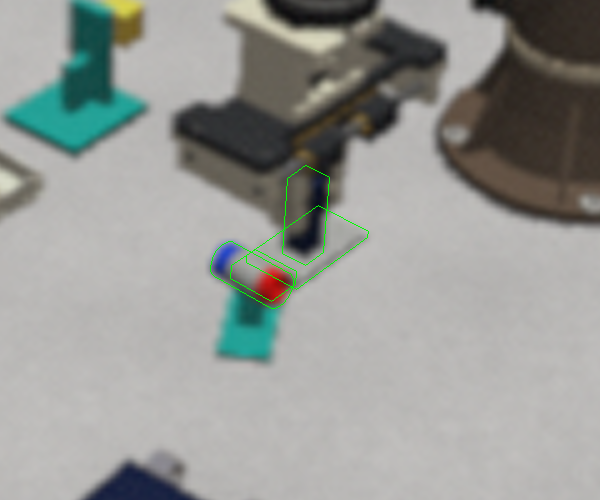

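The picture shows the flap held squarely by its post at crop px (305,215), with the knuckle matching the prediction to within about 1 px. On to the wax, red end first.

```bash
python3 -c "
from plan import *
print(np.round(cur(),4))
chain([(.5411,-.1026,.200,-168.8),(.5411,-.1026,.094,-168.8)],(.463,.072,.200,-88.1))"
```

```text
[ 4.62900e-01  7.22000e-02  2.00700e-01 -8.81657e+01]
[ 4.89e-01  1.40e-02  2.00e-01 -1.15e+02] [0.2952, -0.1204, -0.0, 0.0747] rows>= 4
[ 5.150e-01 -4.400e-02  2.000e-01 -1.419e+02] [0.2087, -0.241, -0.0, 0.0747] rows>= 4
[ 5.410e-01 -1.030e-01  2.000e-01 -1.688e+02] [0.0771, -0.3093, -0.0, 0.0747] rows>= 4
[ 5.410e-01 -1.030e-01  9.400e-02 -1.688e+02] [0.0, -0.0, 0.53, -0.0] rows>= 3
```

Emit:
carry_out(
  deltas=[
    [[0.295, -0.12, 0, 0.075, -1], [0.295, -0.12, 0, 0.075, -1], [0.295, -0.12, 0, 0.075, -1], [0.295, -0.12, 0, 0.075, -1]],
  ],
)

```text
clock: 7.4
tool_pos: [0.4876, 0.0129, 0.1979]
orientation: [179.8, -0.2, -115.4]
force: [-0.1, -0.9, -2.0]
opening: 0.0195
gripper_force: 30.0
```

Emit:
carry_out(
  deltas=[
    [[0.209, -0.241, 0, 0.075, -1], [0.209, -0.241, 0, 0.075, -1], [0.209, -0.241, 0, 0.075, -1], [0.209, -0.241, 0, 0.075, -1]],
  ],
)

```text
clock: 7.8
tool_pos: [0.5138, -0.0448, 0.1985]
orientation: [179.9, -0.1, -142.2]
force: [-0.3, -0.1, -2.0]
opening: 0.0202
gripper_force: 30.0
```

Emit:
carry_out(
  deltas=[
    [[0.077, -0.309, 0, 0.075, -1], [0.077, -0.309, 0, 0.075, -1], [0.077, -0.309, 0, 0.075, -1], [0.077, -0.309, 0, 0.075, -1]],
  ],
)

```text
clock: 8.2
tool_pos: [0.5398, -0.1027, 0.199]
orientation: [180.0, -0.1, -169.0]
force: [-0.4, 0.1, -1.7]
opening: 0.0196
gripper_force: 30.0
```

Emit:
carry_out(
  deltas=[
    [[0, 0, 0.15, 0, -1], [0, 0, 0.3, 0, -1], [0, 0, 0.45, 0, -1], [0, 0, 0.53, 0, -1], [0, 0, 0.53, 0, -1]],
  ],
)

```text
clock: 8.7
tool_pos: [0.5381, -0.1022, 0.0914]
orientation: [180.0, -0.3, -168.7]
force: [0.2, 0.4, -1.0]
opening: 0.0197
gripper_force: 30.0
```

```bash
cat > look.py <<'E'
from hand import *
WAX=(.642,-.1387,np.radians(11.2));JAMB=(.6243,.124,np.radians(5.9))
def look(png,views,dz=.032,objs=(("wax_stand",WAX),),ext=(.6,.6)):
    c=cur();print(np.round(c,4),{k:np.round(ctrl.get_obs()[k],2) for k in("clock","force","moment","opening","joint_pos")})
    ims=[]
    for n in views:
        s=ctrl.snapshot(n);U=6
        big=cv2.resize(np.array(s["color"])[:,:,::-1],None,fx=U,fy=U,interpolation=cv2.INTER_CUBIC);raw=big.copy()
        for k,p,z in [("flap",(c[0],c[1],np.radians(c[3]+90)),c[2]-dz)]+[(k,p,0) for k,p in objs]:
            for P in M[k]:
                q=np.array([proj(s,X) for X in pose(p,P,z)]);cv2.polylines(big,[cv2.convexHull(((q+.5)*U).round().astype(np.int32))],True,(0,255,0),1)
        u=(proj(s,[c[0]+.02,c[1],c[2]])*U).astype(int)
        ims.append(np.hstack([x[u[1]-200:u[1]+200,u[0]-200:u[0]+200] for x in(raw,big)]))
    v=np.vstack(ims);cv2.imwrite(f"pics/{png}.png",cv2.resize(v,None,fx=min(1,600/v.shape[0]),fy=min(1,600/v.shape[0])))
E
python3 -c "
from look import *
look('w1',('scene',))
chain([(.5656,-.0977,.094,-168.8)])"
```

```text
[ 5.381000e-01 -1.022000e-01  9.140000e-02 -1.687274e+02] {'clock': np.float64(8.7), 'force': array([ 0.19,  0.44, -1.01]), 'moment': array([ 0.01,  0.01, -0.06]), 'opening': np.float64(0.02), 'joint_pos': array([ 9.720e+00,  1.620e+01, -2.527e+01, -4.000e-02, -4.883e+01,
       -8.842e+01])}
[ 5.660e-01 -9.800e-02  9.400e-02 -1.688e+02] [-0.1328, -0.003, -0.0046, 0.0] rows>= 1
```

View pics/w1.png

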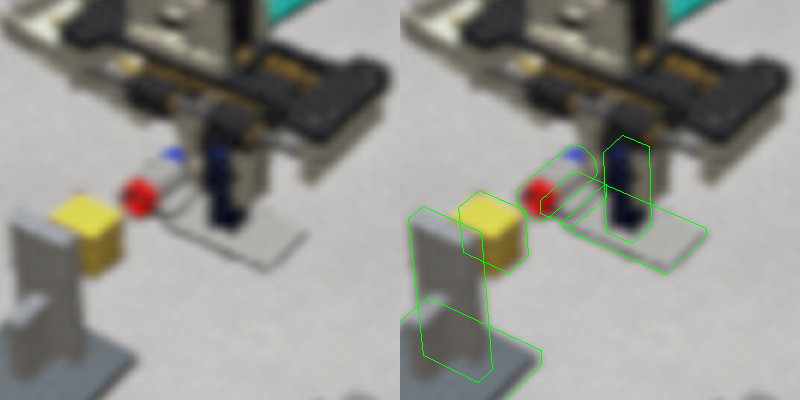

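The red end faces the yellow block, at crop px (140,198) and (90,220), and both match the models. I press.

Emit:
carry_out(
  deltas=[
    [[-0.04, 0, 0, 0, -1], [-0.08, 0, 0, 0, -1], [-0.11, 0, 0, 0, -1], [-0.11, 0, 0, 0, -1], [-0.11, 0, 0, 0, -1]],
  ],
)

```text
clock: 9.25
tool_pos: [0.5621, -0.0986, 0.0941]
orientation: [180.0, 0.0, -169.1]
force: [-0.3, -0.4, -1.7]
opening: 0.02
gripper_force: 30.0
```

Emit:
carry_out(
  deltas=[
    [[-0.02, 0, 0, 0, -1], [-0.04, 0, 0, 0, -1], [-0.065, 0, 0, 0, -1], [-0.065, 0, 0, 0, -1], [-0.065, 0, 0, 0, -1]],
  ],
)

```text
clock: 9.75
tool_pos: [0.574, -0.0964, 0.0937]
orientation: [180.0, -0.1, -169.2]
force: [-3.3, -0.6, 0.1]
opening: 0.0197
gripper_force: 30.0
```

```bash
python3 -c "
from look import *
look('w2',('scene',))"
```

```text
[ 5.740000e-01 -9.640000e-02  9.370000e-02 -1.691662e+02] {'clock': np.float64(9.75), 'force': array([-3.34, -0.6 ,  0.07]), 'moment': array([-0.24,  1.39, -0.17]), 'opening': np.float64(0.02), 'joint_pos': array([ 9.700e+00,  1.880e+01, -2.098e+01, -1.000e-02, -5.031e+01,
       -8.886e+01])}
```

View pics/w2.png

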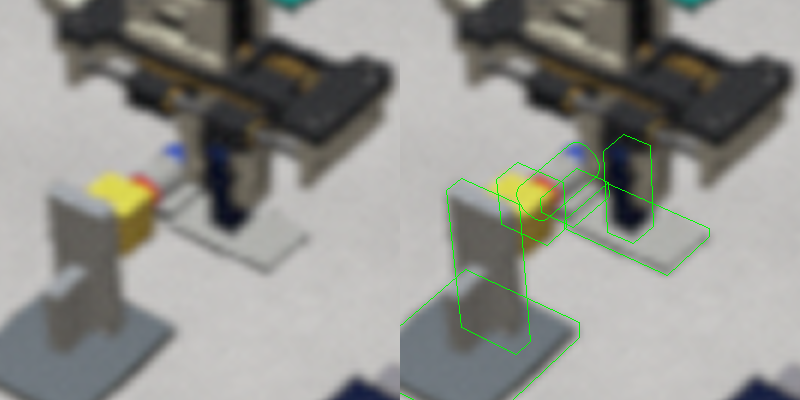

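The red end is seated in the wax at crop px (140,190). Force is about 3.4 N, so I press further to be safely past half travel.

Emit:
carry_out(
  deltas=[
    [[-0.018, 0, 0, 0, -1], [-0.018, 0, 0, 0, -1], [-0.018, 0, 0, 0, -1], [-0.018, 0, 0, 0, -1]],
  ],
)

```text
clock: 10.2
tool_pos: [0.5772, -0.0957, 0.0937]
orientation: [180.0, -0.1, -169.2]
force: [-6.0, -1.7, 0.7]
opening: 0.0198
gripper_force: 30.0
```

Emit:
carry_out(
  deltas=[
    [[0, 0, 0, 0, -1]],
  ],
)

```text
clock: 10.3
tool_pos: [0.5772, -0.0958, 0.0937]
orientation: [180.0, -0.1, -169.2]
force: [-5.9, -1.4, 0.1]
opening: 0.0195
gripper_force: 30.0
```

Emit:
carry_out(
  deltas=[
    [[0, 0, 0, 0, -1]],
  ],
)

```text
clock: 10.4
tool_pos: [0.5772, -0.0958, 0.0937]
orientation: [180.0, -0.1, -169.2]
force: [-5.2, -1.3, 0.4]
opening: 0.0202
gripper_force: 30.0
```

Emit:
carry_out(
  deltas=[
    [[0, 0, 0, 0, -1]],
  ],
)

```text
clock: 10.5
tool_pos: [0.5772, -0.0958, 0.0937]
orientation: [180.0, -0.1, -169.2]
force: [-5.8, -0.9, 0.3]
opening: 0.0197
gripper_force: 30.0
```

```bash
python3 -c "
from plan import *
chain([(.538,-.1035,.094,-169.1),(.538,-.1035,.200,-169.1),(.5625,-.2106,.200,11.2),(.5625,-.2106,.094,11.2)],(.5772,-.0958,.094,-169.1))"
```

```text
[ 5.380e-01 -1.040e-01  9.400e-02 -1.691e+02] [0.1997, -0.0007, -0.0, -0.0] rows>= 1
[ 5.380e-01 -1.040e-01  2.000e-01 -1.691e+02] [-0.0, 0.0, -0.53, -0.0] rows>= 3
[ 5.4300e-01 -1.2500e-01  2.0000e-01 -2.0504e+02] [-0.0038, -0.1098, -0.0, 0.0998] rows>= 5
[ 5.4800e-01 -1.4600e-01  2.0000e-01 -2.4098e+02] [-0.0675, -0.0867, -0.0, 0.0998] rows>= 5
[ 5.5300e-01 -1.6800e-01  2.0000e-01 -2.7692e+02] [-0.1055, -0.0305, -0.0, 0.0998] rows>= 5
[ 5.5800e-01 -1.8900e-01  2.0000e-01 -3.1286e+02] [-0.1034, 0.0372, -0.0, 0.0998] rows>= 5
[ 5.620e-01 -2.110e-01  2.000e-01 -3.488e+02] [-0.0618, 0.0908, -0.0, 0.0998] rows>= 5
[ 5.620e-01 -2.110e-01  9.400e-02 -3.488e+02] [0.0, 0.0, 0.53, -0.0] rows>= 3
```

Wrong way round, since that would exceed joint 6's range. I replan through yaw -90.

```bash
python3 -c "
from plan import *
chain([(.546,-.139,.200,-109),(.554,-.175,.200,-49),(.5625,-.2106,.200,11.2),(.5625,-.2106,.094,11.2)],(.538,-.1035,.200,-169.1))"
```

```text
[ 5.4200e-01 -1.2100e-01  2.0000e-01 -1.3905e+02] [-0.0029, -0.0909, -0.0, -0.0835] rows>= 4
[   0.546   -0.139    0.2   -109.   ] [0.0431, -0.0801, -0.0, -0.0835] rows>= 4
[  0.55   -0.157   0.2   -79.   ] [0.0786, -0.0482, -0.0, -0.0833] rows>= 4
[  0.554  -0.175   0.2   -49.   ] [0.0922, -0.0025, -0.0, -0.0833] rows>= 4
[  0.558  -0.193   0.2   -18.9  ] [0.0811, 0.0424, -0.0, -0.0836] rows>= 4
[ 0.562 -0.211  0.2   11.2  ] [0.0489, 0.0773, -0.0, -0.0836] rows>= 4
[ 0.562 -0.211  0.094 11.2  ] [0.0, 0.0, 0.53, -0.0] rows>= 3
```

Emit:
carry_out(
  deltas=[
    [[0.1, 0, 0, 0, -1], [0.2, 0, 0, 0, -1], [0.2, 0, 0, 0, -1]],
  ],
)

```text
clock: 10.8
tool_pos: [0.5377, -0.1033, 0.0942]
orientation: [180.0, 0.1, -169.2]
force: [1.2, 0.7, -1.9]
opening: 0.0198
gripper_force: 30.0
```

Emit:
carry_out(
  deltas=[
    [[0, 0, -0.18, 0, -1], [0, 0, -0.36, 0, -1], [0, 0, -0.53, 0, -1], [0, 0, -0.53, 0, -1]],
  ],
)

```text
clock: 11.2
tool_pos: [0.5432, -0.103, 0.2058]
orientation: [-179.9, 0.6, -169.1]
force: [0.7, -0.5, -0.8]
opening: 0.0201
gripper_force: 30.0
```

Emit:
carry_out(
  deltas=[
    [[-0.003, -0.091, 0, -0.0835, -1], [-0.003, -0.091, 0, -0.0835, -1], [-0.003, -0.091, 0, -0.0835, -1], [-0.003, -0.091, 0, -0.0835, -1]],
  ],
)

```text
clock: 11.6
tool_pos: [0.5439, -0.1208, 0.1997]
orientation: [-179.9, 0.1, -138.8]
force: [-0.6, 0.1, -2.4]
opening: 0.0199
gripper_force: 30.0
```

Emit:
carry_out(
  deltas=[
    [[0.043, -0.08, 0, -0.0835, -1], [0.043, -0.08, 0, -0.0835, -1], [0.043, -0.08, 0, -0.0835, -1], [0.043, -0.08, 0, -0.0835, -1]],
  ],
)

```text
clock: 12.0
tool_pos: [0.5479, -0.1386, 0.1996]
orientation: [-179.9, 0.0, -108.7]
force: [-0.5, 0.2, -2.2]
opening: 0.02
gripper_force: 30.0
```

Emit:
carry_out(
  deltas=[
    [[0.079, -0.048, 0, -0.0835, -1], [0.079, -0.048, 0, -0.0835, -1], [0.079, -0.048, 0, -0.0835, -1], [0.079, -0.048, 0, -0.0835, -1]],
  ],
)

```text
clock: 12.4
tool_pos: [0.5518, -0.1567, 0.1996]
orientation: [-179.9, -0.0, -78.6]
force: [-0.1, 0.1, -1.9]
opening: 0.0196
gripper_force: 30.0
```

Emit:
carry_out(
  deltas=[
    [[0.092, -0.003, 0, -0.0835, -1], [0.092, -0.003, 0, -0.0835, -1], [0.092, -0.003, 0, -0.0835, -1], [0.092, -0.003, 0, -0.0835, -1]],
  ],
)

```text
clock: 12.8
tool_pos: [0.5559, -0.1747, 0.1996]
orientation: [-179.9, -0.0, -48.6]
force: [0.3, -0.8, -1.9]
opening: 0.0199
gripper_force: 30.0
```

Emit:
carry_out(
  deltas=[
    [[0.081, 0.042, 0, -0.0835, -1], [0.081, 0.042, 0, -0.0835, -1], [0.081, 0.042, 0, -0.0835, -1], [0.081, 0.042, 0, -0.0835, -1]],
  ],
)

```text
clock: 13.2
tool_pos: [0.5602, -0.1924, 0.1996]
orientation: [-180.0, -0.1, -18.5]
force: [0.6, -0.0, -2.8]
opening: 0.0199
gripper_force: 30.0
```

Emit:
carry_out(
  deltas=[
    [[0.049, 0.077, 0, -0.0835, -1], [0.049, 0.077, 0, -0.0835, -1], [0.049, 0.077, 0, -0.0835, -1], [0.049, 0.077, 0, -0.0835, -1], [0.049, 0.077, 0, -0.0835, -1]],
  ],
)

```text
clock: 13.7
tool_pos: [0.5644, -0.2101, 0.1996]
orientation: [180.0, -0.1, 11.3]
force: [0.4, 0.2, -1.4]
opening: 0.0197
gripper_force: 30.0
```

```bash
python3 -c "
from plan import *
chain([(.5625,-.2106,.200,11.2),(.5625,-.2106,.094,11.2)])"
```

```text
[ 0.562 -0.211  0.2   11.2  ] [-0.0097, 0.0008, -0.002, 0.0002] rows>= 1
[ 0.562 -0.211  0.094 11.2  ] [0.0, 0.0, 0.53, -0.0] rows>= 3
```

Emit:
carry_out(
  deltas=[
    [[0, 0, 0.15, 0, -1], [0, 0, 0.3, 0, -1], [0, 0, 0.45, 0, -1], [0, 0, 0.528, 0, -1], [0, 0, 0.528, 0, -1]],
  ],
)

```text
clock: 14.2
tool_pos: [0.5623, -0.2098, 0.0916]
orientation: [-179.9, 0.2, 11.1]
force: [0.1, -0.9, -1.9]
opening: 0.0196
gripper_force: 30.0
```

Emit:
carry_out(
  deltas=[
    [[0, 0, 0, 0, -1], [0, 0, 0, 0, -1], [0, 0, 0, 0, -1]],
  ],
)

```text
clock: 14.5
tool_pos: [0.5646, -0.2102, 0.0957]
orientation: [180.0, -0.1, 11.2]
force: [0.1, 0.5, -1.2]
opening: 0.0198
gripper_force: 30.0
```

```bash
python3 -c "
from look import *
look('w3',('scene',))
chain([(.5870,-.2057,.094,11.2)])"
```

```text
[ 0.5646 -0.2102  0.0957 11.1942] {'clock': np.float64(14.5), 'force': array([ 0.11,  0.46, -1.24]), 'moment': array([-0.14,  0.15, -0.02]), 'opening': np.float64(0.02), 'joint_pos': array([-1.8400e+00,  2.0230e+01, -1.8420e+01,  1.0000e-02, -5.1200e+01,
        1.0303e+02])}
[ 0.587 -0.206  0.094 11.2  ] [0.1152, 0.0003, 0.0078, 0.0] rows>= 1
```

View pics/w3.png

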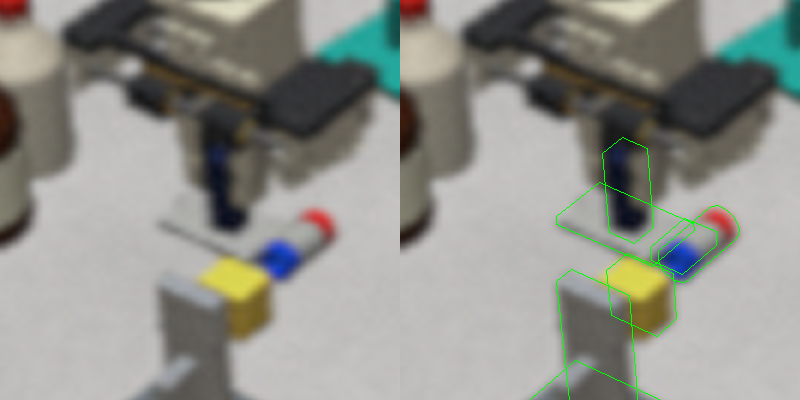

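The blue end, at crop px (282,260), now faces the wax at (237,280), in line with the models. I press.

Emit:
carry_out(
  deltas=[
    [[0.04, 0, 0.007, 0, -1], [0.08, 0, 0.007, 0, -1], [0.1, 0, 0.007, 0, -1], [0.1, 0, 0.007, 0, -1]],
  ],
)

```text
clock: 14.95
tool_pos: [0.5841, -0.206, 0.0928]
orientation: [180.0, -0.0, 11.2]
force: [0.1, -0.4, -1.6]
opening: 0.02
gripper_force: 30.0
```

Emit:
carry_out(
  deltas=[
    [[0.02, 0, 0, 0, -1], [0.045, 0, 0, 0, -1], [0.07, 0, 0, 0, -1], [0.07, 0, 0, 0, -1], [0.07, 0, 0, 0, -1]],
  ],
)

```text
clock: 15.45
tool_pos: [0.5961, -0.2036, 0.0927]
orientation: [-180.0, 0.1, 11.2]
force: [-4.0, -1.3, 0.1]
opening: 0.0198
gripper_force: 30.0
```

Emit:
carry_out(
  deltas=[
    [[0, 0, 0, 0, -1], [0, 0, 0, 0, -1]],
  ],
)

```text
clock: 15.65
tool_pos: [0.5963, -0.2035, 0.0927]
orientation: [-180.0, 0.1, 11.2]
force: [-4.8, -0.9, -1.1]
opening: 0.0198
gripper_force: 30.0
```

Emit:
carry_out(
  deltas=[
    [[0, 0, 0, 0, -1]],
  ],
)

```text
clock: 15.75
tool_pos: [0.5964, -0.2035, 0.0927]
orientation: [-180.0, 0.0, 11.2]
force: [-4.8, -1.5, -0.7]
opening: 0.0199
gripper_force: 30.0
```

Emit:
carry_out(
  deltas=[
    [[0, 0, 0, 0, -1]],
  ],
)

```text
clock: 15.85
tool_pos: [0.5964, -0.2035, 0.0927]
orientation: [-180.0, 0.0, 11.2]
force: [-4.0, -2.0, -2.1]
opening: 0.0198
gripper_force: 30.0
```

```bash
python3 -c "
from plan import *
chain([(.5139,.1126,.2,-84.1),(.5139,.1126,.094,-84.1),(.5537,.1167,.094,-84.1)],(.555,-.212,.2,11.2))"
```

```text
[  0.541  -0.104   0.2   -20.567] [0.0379, -0.544, -0.0, 0.0882] rows>= 4
[ 5.2800e-01  4.0000e-03  2.0000e-01 -5.2333e+01] [-0.2542, -0.4825, -0.0, 0.0882] rows>= 4
[  0.514   0.113   0.2   -84.1  ] [-0.4701, -0.2764, -0.0, 0.0882] rows>= 4
[  0.514   0.113   0.094 -84.1  ] [0.0, -0.0, 0.53, -0.0] rows>= 3
[  0.554   0.117   0.094 -84.1  ] [0.0001, -0.2001, -0.0, -0.0] rows>= 1
```

Emit:
carry_out(
  deltas=[
    [[0.01, 0, 0, 0, -1], [0.01, 0, 0, 0, -1], [0.01, 0, 0, 0, -1], [0.01, 0, 0, 0, -1]],
  ],
)

```text
clock: 16.25
tool_pos: [0.5981, -0.2032, 0.0927]
orientation: [-180.0, 0.1, 11.2]
force: [-5.6, -2.2, -0.4]
opening: 0.02
gripper_force: 30.0
```

Emit:
carry_out(
  deltas=[
    [[-0.1, 0, 0, 0, -1], [-0.22, 0, 0, 0, -1], [-0.22, 0, 0, 0, -1]],
  ],
)

```text
clock: 16.55
tool_pos: [0.5547, -0.2116, 0.0934]
orientation: [-180.0, -0.1, 11.1]
force: [-0.6, 0.1, -1.3]
opening: 0.0199
gripper_force: 30.0
```

Emit:
carry_out(
  deltas=[
    [[0, 0, -0.18, 0, -1], [0, 0, -0.36, 0, -1], [0, 0, -0.53, 0, -1], [0, 0, -0.53, 0, -1]],
  ],
)

```text
clock: 16.95
tool_pos: [0.5604, -0.2121, 0.2053]
orientation: [179.8, -0.7, 11.3]
force: [1.3, 0.1, -1.8]
opening: 0.0201
gripper_force: 30.0
```

Emit:
carry_out(
  deltas=[
    [[0.038, -0.544, 0, 0.088, -1], [0.038, -0.544, 0, 0.088, -1], [0.038, -0.544, 0, 0.088, -1], [0.038, -0.544, 0, 0.088, -1]],
  ],
)

```text
clock: 17.35
tool_pos: [0.5431, -0.1006, 0.1993]
orientation: [-179.9, -0.1, -20.7]
force: [-0.2, -0.4, -1.5]
opening: 0.0196
gripper_force: 30.0
```

Emit:
carry_out(
  deltas=[
    [[-0.254, -0.482, 0, 0.088, -1], [-0.254, -0.482, 0, 0.088, -1], [-0.254, -0.482, 0, 0.088, -1], [-0.254, -0.482, 0, 0.088, -1]],
  ],
)

```text
clock: 17.75
tool_pos: [0.5291, 0.0079, 0.1992]
orientation: [-179.8, -0.0, -52.3]
force: [1.0, -0.3, -0.3]
opening: 0.0199
gripper_force: 30.0
```

Emit:
carry_out(
  deltas=[
    [[-0.47, -0.276, 0, 0.088, -1], [-0.47, -0.276, 0, 0.088, -1], [-0.47, -0.276, 0, 0.088, -1], [-0.47, -0.276, 0, 0.088, -1], [-0.47, -0.276, 0, 0.088, -1]],
  ],
)

```text
clock: 18.25
tool_pos: [0.5146, 0.1144, 0.1989]
orientation: [-179.9, 0.1, -83.9]
force: [0.3, -0.1, -2.3]
opening: 0.0197
gripper_force: 30.0
```

Emit:
carry_out(
  deltas=[
    [[0, 0, 0.15, 0, -1], [0, 0, 0.3, 0, -1], [0, 0, 0.45, 0, -1], [0, 0, 0.53, 0, -1], [0, 0, 0.53, 0, -1]],
  ],
)

```text
clock: 18.75
tool_pos: [0.5131, 0.1119, 0.0907]
orientation: [179.8, -0.1, -83.7]
force: [0.6, 0.0, -1.9]
opening: 0.0199
gripper_force: 30.0
```

Emit:
carry_out(
  deltas=[
    [[0, 0, 0, 0, -1], [0, 0, 0, 0, -1], [0, 0, 0, 0, -1]],
  ],
)

```text
clock: 19.05
tool_pos: [0.5149, 0.1131, 0.0942]
orientation: [-179.9, 0.1, -83.8]
force: [-0.7, 0.5, -2.0]
opening: 0.0201
gripper_force: 30.0
```

```bash
python3 -c "
from look import *
look('j1',('scene',),objs=(('jamb',JAMB),))
chain([(.5537,.1167,.094,-84.1)])"
```

```text
[  0.5149   0.1131   0.0942 -83.7877] {'clock': np.float64(19.05), 'force': array([-0.7 ,  0.52, -2.04]), 'moment': array([ 0.01,  0.17, -0.03]), 'opening': np.float64(0.02), 'joint_pos': array([ 3.373e+01,  1.401e+01, -2.800e+01,  1.000e-02, -4.785e+01,
       -2.753e+01])}
[  0.554   0.117   0.094 -84.1  ] [0.0032, -0.1955, 0.0003, 0.0008] rows>= 1
```

View pics/j1.png

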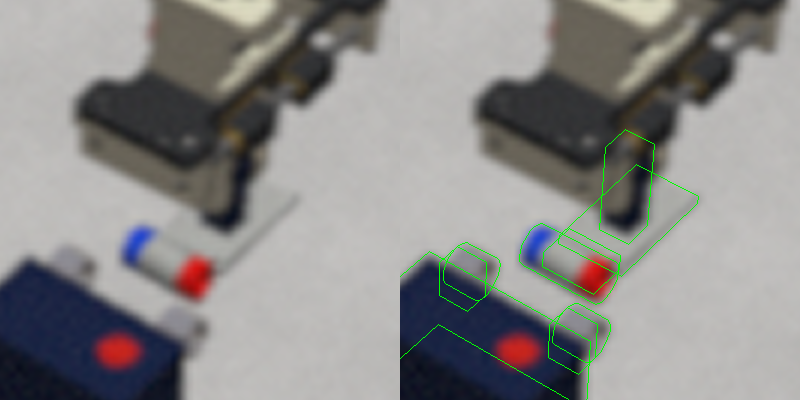

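The knuckle, red at crop px (197,278) and blue at (138,245), is square in front of the gap between the steel knuckles at (183,330) and (75,265). I insert in steps, watching the force.

Emit:
carry_out(
  deltas=[
    [[0, -0.04, 0, 0.0008, -1], [0, -0.07, 0, 0.0008, -1], [0, -0.09, 0, 0.0008, -1], [0, -0.11, 0, 0.0008, -1], [0, -0.11, 0, 0.0008, -1]],
  ],
)

```text
clock: 19.6
tool_pos: [0.5365, 0.1152, 0.0928]
orientation: [180.0, -0.0, -84.1]
force: [0.8, 0.4, -1.1]
opening: 0.0199
gripper_force: 30.0
```

Emit:
carry_out(
  deltas=[
    [[0, -0.03, 0, 0, -1], [0, -0.06, 0, 0, -1], [0, -0.086, 0, 0, -1], [0, -0.086, 0, 0, -1], [0, -0.086, 0, 0, -1]],
  ],
)

```text
clock: 20.1
tool_pos: [0.553, 0.1168, 0.0928]
orientation: [180.0, -0.0, -84.1]
force: [0.1, 0.7, -1.1]
opening: 0.0195
gripper_force: 30.0
```

Emit:
carry_out(
  deltas=[
    [[0, 0, 0, 0, -1], [0, 0, 0, 0, -1]],
  ],
)

```text
clock: 20.3
tool_pos: [0.5529, 0.1169, 0.093]
orientation: [180.0, 0.0, -84.1]
force: [0.4, 0.4, -2.0]
opening: 0.02
gripper_force: 30.0
```

```bash
python3 -c "
from look import *
look('j2',('scene',),objs=(('jamb',JAMB),))
chain([(.5537,.1167,.094,-84.1)])"
```

```text
[  0.5529   0.1169   0.093  -84.1096] {'clock': np.float64(20.3), 'force': array([ 0.4 ,  0.43, -2.01]), 'moment': array([-0.03,  0.16,  0.02]), 'opening': np.float64(0.02), 'joint_pos': array([ 31.78,  17.38, -23.25,  -0.  , -49.37, -25.88])}
[  0.554   0.117   0.094 -84.1  ] [0.0013, -0.0038, -0.0048, -0.0] rows>= 1
```

View pics/j2.png

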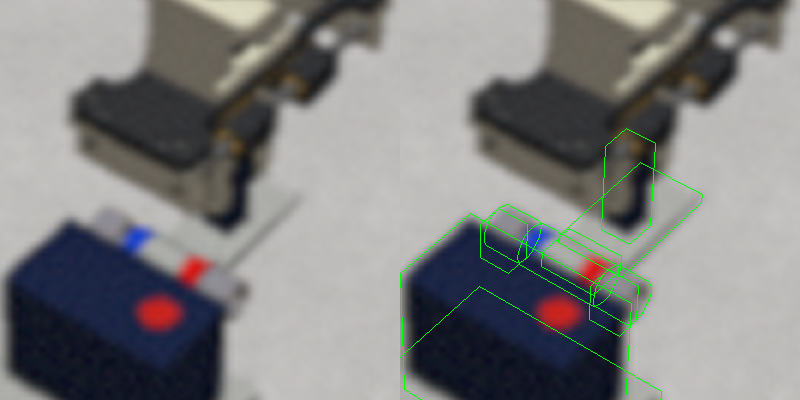

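The knuckle sits between the steel knuckles, all in line from crop px (110,222) to (230,290), with no contact force. I trim height and check side clearance by a gentle 1.5 mm shift each way.

Emit:
carry_out(
  deltas=[
    [[0.0, -0.003, -0.005, 0, -1], [0.0075, -0.003, -0.005, 0, -1], [0.0075, -0.003, -0.005, 0, -1], [0.0075, -0.003, -0.005, 0, -1]],
  ],
)

```text
clock: 20.75
tool_pos: [0.5538, 0.1154, 0.094]
orientation: [-180.0, 0.0, -84.1]
force: [-0.4, -0.4, -2.3]
opening: 0.0197
gripper_force: 30.0
```

Emit:
carry_out(
  deltas=[
    [[0, 0, 0, 0, -1]],
  ],
)

```text
clock: 20.85
tool_pos: [0.5538, 0.1154, 0.0939]
orientation: [180.0, -0.0, -84.1]
force: [-0.2, 0.5, -1.6]
opening: 0.0199
gripper_force: 30.0
```

Emit:
carry_out(
  deltas=[
    [[-0.0075, 0, 0, 0, -1], [-0.015, 0, 0, 0, -1], [-0.015, 0, 0, 0, -1], [-0.015, 0, 0, 0, -1]],
  ],
)

```text
clock: 21.25
tool_pos: [0.5535, 0.1186, 0.0939]
orientation: [180.0, 0.0, -84.1]
force: [-0.0, 1.0, -1.3]
opening: 0.0197
gripper_force: 30.0
```

Emit:
carry_out(
  deltas=[
    [[0, 0, 0, 0, -1]],
  ],
)

```text
clock: 21.35
tool_pos: [0.5535, 0.1185, 0.094]
orientation: [-180.0, -0.0, -84.1]
force: [0.4, 0.2, -1.6]
opening: 0.0196
gripper_force: 30.0
```

Emit:
carry_out(
  deltas=[
    [[0.0075, 0, 0, 0, -1], [0.0075, 0, 0, 0, -1], [0.0075, 0, 0, 0, -1], [0.0075, 0, 0, 0, -1], [0.0075, 0, 0, 0, -1]],
  ],
)

```text
clock: 21.85
tool_pos: [0.5537, 0.1169, 0.094]
orientation: [-180.0, 0.0, -84.1]
force: [1.0, 0.5, -2.1]
opening: 0.02
gripper_force: 30.0
```

```bash
python3 -c "
from plan import *
o=ctrl.get_obs();print(np.round(cur(),4),o['force'],o['moment'],o['opening'])
print(ctrl.close_job())"
```

```text
[  0.5537   0.1169   0.094  -84.1206] [ 1.0232734   0.5005421  -2.06286037] [ 0.04133147  0.13142907 -0.00031342] 0.019980457749184933
the job is handed in; nothing more can be done
None
```

The job is handed in at 21.85 s: both ends pressed into the wax (red about 11.5 mm, blue about 10 to 11 mm of 14, judged from the force), and the flap is held between the jamb knuckles with no contact felt 1.5 mm either side; hole alignment was checked by eye in the pictures only.

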